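# Make up two service kits for the blood analyser

## Robot

A 6-joint arm with a two-finger parallel gripper is mounted at the origin on the work surface. World frame = base frame: x ahead of the robot, y to its left, z up, the work surface at z = 0. Lengths are in m, angles in rad, forces in N, time in s.
With the tool pointing down it reaches from about 0.325 to 0.9 m from the base axis. Payload 6.1 kg.
Tool frame: the origin (TCP) lies at the very end of the fingers, on their centre line; the grasp point (between the pads) lies arm.pinch_z behind it (arm.pinch_z is the distance from the TCP to the grasp point, in m); z points along the fingers, y is the direction in which the jaws open and shut (so a half turn about z gives the same grasp; the last joint's range is limited). The gripper opens to 85 mm and grips with 20 to 120 N. Pads are 22 mm wide; open, the fingers measure 114 mm over their backs; the gripper's body (76 mm by 85 mm) begins 54 mm behind the grasp point. The pads swing forward as they close: fully open they stand 13 mm farther back than shut.
Start: joints at [-1.3, 0.22, 1.526, -0, 1.395, -0.126], TCP at [0.242, -0.576, 0.231] pointing down, gripper open.
Joint ranges: [-2.98, 2.98], [-0.91, 2.08], [0.09, 2.57], [-1.24, 4.39], [0.2, 2.65], [-2.68, 2.68]. Speed limits (rad/s): [2.57, 2.57, 3.01, 3.14, 3.14, 3.14].

## Interface

Orientations are given as [roll, pitch, yaw] about the fixed x, y, z axes, in that order (R = Rz(yaw) Ry(pitch) Rx(roll)).
In Python, from station import arm gives the robot as it stands.
- The arm moves only by the tool play_rows, never from a script. Its argument "increments" is one flat list of numbers, 5 for each row, row after row: the gripper command: -1 is shut, 1 is fully open, values between are in proportion, then the shift along the tool's x, y, z in cm, then the turn about the tool's z in degrees. A call has 1 to 8 rows; each row shifts and turns the commanded pose from where the row before left it, along the tool's axes as they then stand; what a row does not reach is not made up. A row lasts 1/12 s, in which the tool goes at most 41.7 mm and 7.16 degrees, less where a joint would pass 70% of its speed; a pose out of reach is approached as far as the arm can. A call with a gripper value outside its range is refused whole. The fingers move at their own pace and stop on an object; "squeeze" is the grip in N (left out, the last holds). Time passes only in rows, so rows that do not move let the fingers close. It gives the time, the measured TCP pose, the force and the opening at its end, in the units of the state.
- arm.get_obs(): the state, without advancing time (a new reading comes with each control period).
- arm.grab_frame(name): name is "side" or "top"; returns the picture (480x640x3 uint8, red, green, blue); there is no depth.
- arm.camera_params(name): a dict with "mtx" (3x3 intrinsics, pixels), "rvec" (rotation vector, rad) and "tvec" (3), from world to camera coordinates, as OpenCV has them. Camera axes: x right, y down, z forward; pixel columns grow to the right and rows downward; lengths in m; the calibration is good to about 2 mm. A picture is of the moment at which its call begins. camera_params takes no time and is no camera call.
- arm.job_done(): hands the job in, once; it reports no verdict.
The state is a dict: "clock": time; "joint_pos": joint angles; "dq": joint speeds; "joint_torque": joint torques, N m; "tool_pos": TCP position; "tcp_rot": TCP orientation; "wrist_force": force on the tool from outside, world axes, zero at the start; "wrist_torque": the same for the moment, N m; "grip_width": finger opening in m.
Only numpy, scipy, OpenCV 4.12 (cv2) and the standard library are available. Lean on these libraries where they do the work, as an engineer would, in place of code of your own. Each camera call takes 0.05 s, during which the arm holds its last target.

## Task

Make up the two service kits. In the green-rimmed tray go the grey sensor cartridge and the bottles with the blue and the yellow caps; in the orange-rimmed tray go the brown carton and the bottle with the red cap; in each tray the cartridge or carton stands in the middle compartment, to keep the bottles apart, and each bottle in an end compartment of its own (either end). Set everything down gently, upright on the tray floor, tip nothing over, and leave the black-capped bottle, the scanner and the tub where they are.

Things in the scene. Friction and masses are not known exactly. Their poses are not given: they have to be found in the camera images.
- blue_bottle: White plastic reagent bottle with blue cap and blue band round the body, standing: body 46 mm in diameter, straight up to 76 mm, then a short shoulder and a 34 mm cap, 100 mm high in all, about 140 g. Origin: centre of the underside, z up. Best gripped across the body 60 to 70 mm above the underside, clear of the tray rim.
- yellow_bottle: White plastic reagent bottle with yellow cap and yellow band round the body, standing: body 46 mm in diameter, straight up to 76 mm, then a short shoulder and a 34 mm cap, 100 mm high in all, about 140 g. Origin: centre of the underside, z up. Best gripped across the body 60 to 70 mm above the underside, clear of the tray rim.
- red_bottle: White plastic reagent bottle with red cap and red band round the body, standing: body 46 mm in diameter, straight up to 76 mm, then a short shoulder and a 34 mm cap, 100 mm high in all, about 140 g. Origin: centre of the underside, z up. Best gripped across the body 60 to 70 mm above the underside, clear of the tray rim.
- cartridge: Analyser sensor cartridge, a grey plastic block with a black inset on top and dark metal plates on both broad sides: 60 mm long (its x), 36 mm thick (its y), 75 mm high (its z), about 160 g. Origin at the centre of the underside. Stands on the table; best gripped across the 36 mm thickness about 60 mm above the underside.
- carton: Small brown cardboard carton of control samples with a white band over its middle: 60 mm long (its x), 36 mm thick (its y), 75 mm high (its z), about 120 g. Origin at the centre of the underside. Stands on the table; best gripped across the 36 mm thickness about 60 mm above the underside.
- green_tray: White plastic kit tray, green rim and green grip at each end, fixed on the bench. 88 mm wide (x), 232 mm long (y) plus 10 mm grip each end; rim 40 mm high, walls and floor 4 mm thick. Two dividers, tops at 31 mm, make three compartments in a row, centred at y = -76, 0 and +76 mm, each 80 mm (x) by 72 mm (y) inside, with room for one thing. Origin: centre of the underside, z up.
- orange_tray: White plastic kit tray, orange rim and orange grip at each end, fixed on the bench. 88 mm wide (x), 232 mm long (y) plus 10 mm grip each end; rim 40 mm high, walls and floor 4 mm thick. Two dividers, tops at 31 mm, make three compartments in a row, centred at y = -76, 0 and +76 mm, each 80 mm (x) by 72 mm (y) inside, with room for one thing. Origin: centre of the underside, z up.
- black_bottle: Not part of any kit, stays where it is. White plastic reagent bottle with black cap and black band round the body, standing: body 46 mm in diameter, straight up to 76 mm, then a short shoulder and a 34 mm cap, 100 mm high in all, about 140 g. Origin: centre of the underside, z up.
- scanner: Bystander: white barcode scanner on a round foot 88 mm in diameter, with a ball head 84 mm in diameter, 147 mm high, 450 g. Origin at the centre of the underside.
- tub: Bystander: clear plastic tub with green side handles, holding small white caps, 90 mm (x) by 120 mm (y, 134 mm over handles), 55 mm high, 350 g. Origin at the centre of the underside.

How it is judged:
By the outcome, as a careful person would: the job done as asked, in the order asked, and still so for the second after the job is handed in, with the robot touching nothing.
It also fails if it takes over 134 s, if anything falls off the work surface, if the arm or the gripper's body presses on something with over 40 N, if the wrist force passes 120 N, or if a joint passes its speed limit or range.

## Working session

There is one attempt and no reset: what is moved stays moved. The work goes in short steps, Python scripts to look and compute and a tool call to move; the robot and the scene stay as the last step left them, time stands still between calls to the robot, and variables do not carry over. Pictures are saved under pics/ and viewed, and the job is handed in when it is done.

Besides the shell and the picture viewer there is one more tool, called after "Emit:" in YAML: its name, and indented under it one key for each argument. play_rows: Moves the arm, as the interface text tells. Its arguments: {"type":"object","properties":{"increments":{"type":"array"},"squeeze":{"type":"number"}},"required":["increments"]}

```bash
mkdir -p pics; ls; python3 - <<'E'
from station import arm
import cv2
print(arm.get_obs()); print(arm.pinch_z)
for n in("top","side"):
    f=arm.grab_frame(n); cv2.imwrite(f"pics/{n}0.png",f[:,:,::-1]); p=arm.camera_params(n); print(n,p)
E
```

```text
pics
{'clock': 0.0, 'joint_pos': array([-1.30008204e+00,  2.21198998e-01,  1.52763571e+00,  2.04066126e-05,
        1.39470267e+00, -1.26103066e-01]), 'dq': array([-0.001126  ,  0.00167801, -0.0006398 ,  0.00010629,  0.00084571,
       -0.00221632]), 'joint_torque': array([-1.00457633e-03, -4.96906793e+01, -3.89397776e+01, -1.06757070e-04,
        1.11277885e-02,  3.65762605e-05]), 'tool_pos': array([ 0.24138849, -0.5758379 ,  0.23020303]), 'tcp_rot': array([-3.13966590e+00, -2.64510720e-04,  3.96813506e-01]), 'wrist_force': array([0.16004317, 0.06232005, 0.7530615 ]), 'wrist_torque': array([-0.02831115, -0.02391359,  0.07193457]), 'grip_width': 0.08532455901220029}
0.0187
top {'mtx': array([[591.56497725,   0.        , 319.68626799],
       [  0.        , 591.56497725, 242.47631534],
       [  0.        ,   0.        ,   1.        ]]), 'rvec': array([ 2.18318896, -2.17633814,  0.05135226]), 'tvec': array([0.00972914, 0.53542174, 1.57041697])}
side {'mtx': array([[523.04592436,   0.        , 328.34432933],
       [  0.        , 523.04592436, 236.43260917],
       [  0.        ,   0.        ,   1.        ]]), 'rvec': array([ 0.94128012, -2.56634359,  0.99494779]), 'tvec': array([0.38980089, 0.28636003, 1.09587098])}
```

View pics/top0.png

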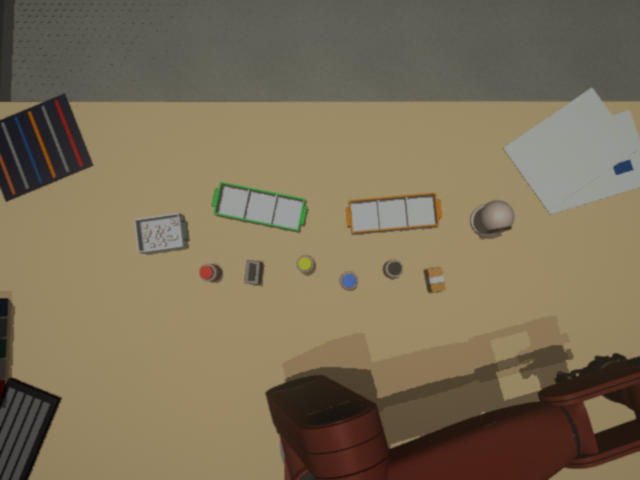

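View pics/side0.png

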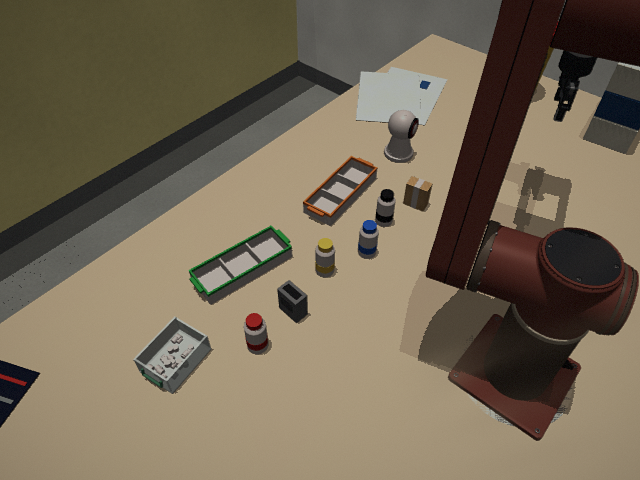

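The top view has +x pointing up and +y pointing left. The green tray is at about (260,207) and the orange one at (393,213). The caps are red (208,272), yellow (306,264), blue (349,281) and black (393,268). The cartridge is at (253,272) and the carton at (436,280).

```bash
cat > h.py <<'E'
from station import arm
import cv2, numpy as np
P={n:arm.camera_params(n) for n in("top","side")}
def ray(n,uv):
    p=P[n]; R=cv2.Rodrigues(p["rvec"])[0]; C=-R.T@p["tvec"].ravel()
    d=R.T@np.linalg.inv(p["mtx"])@np.array([uv[0],uv[1],1.]); return C,d/np.linalg.norm(d)
def plane(n,uv,z):
    C,d=ray(n,uv); return (C+d*(z-C[2])/d[2])
def tri(a,b):
    C1,d1=ray("top",a);C2,d2=ray("side",b)
    s=np.linalg.lstsq(np.c_[d1,-d2],C2-C1,rcond=None)[0]
    p,q=C1+s[0]*d1,C2+s[1]*d2; return (p+q)/2,np.linalg.norm(p-q)
HS={"red":[(0,8),(172,180)],"yellow":[(24,34)],"blue":[(105,125)],"green":[(50,75)],"orange":[(10,20)],"brown":[(10,22)]}
def mask(img,c,smin=150,vmin=60):
    h=cv2.cvtColor(img,cv2.COLOR_RGB2HSV); m=np.zeros(img.shape[:2],np.uint8)
    for a,b in HS[c]: m|=cv2.inRange(h,(a,smin,vmin),(b,255,255))
    return m
def blobs(m,roi=None,amin=20):
    if roi: z=np.zeros_like(m); x0,y0,x1,y1=roi; z[y0:y1,x0:x1]=m[y0:y1,x0:x1]; m=z
    n,l,s,c=cv2.connectedComponentsWithStats(m)
    return [(s[i][4],c[i].round(1),s[i][:4]) for i in range(1,n) if s[i][4]>=amin],l
E
python3 - <<'E'
from h import *
for n,roi in(("top",(130,150,520,320)),("side",(100,100,460,400))):
    im=cv2.imread(f"pics/{n}0.png")[:,:,::-1].copy()
    for c in HS:
        for b in blobs(mask(im,c),roi)[0]: print(n,c,b)
t=cv2.imread("pics/top0.png"); s=cv2.imread("pics/side0.png")
cv2.imwrite("pics/topz.png",cv2.resize(t[170:300,190:450],None,fx=3,fy=3,interpolation=2))
cv2.imwrite("pics/sidez.png",cv2.resize(s[150:380,180:440],None,fx=2.6,fy=2.6,interpolation=2))
E
```

```text
top red (np.int32(120), array([205.8, 272.2]), array([200, 267,  13,  12], dtype=int32))
top yellow (np.int32(114), array([304.6, 263.4]), array([299, 258,  12,  12], dtype=int32))
top green (np.int32(43), array([215.8, 197.2]), array([214, 190,   5,  16], dtype=int32))
top green (np.int32(35), array([302.7, 214.8]), array([301, 207,   5,  16], dtype=int32))
top orange (np.int32(288), array([413.6, 204. ]), array([349, 193,  93,  34], dtype=int32))
top orange (np.int32(81), array([348.5, 216.7]), array([346, 207,   6,  21], dtype=int32))
top orange (np.int32(58), array([434.6, 271.9]), array([429, 269,  12,   7], dtype=int32))
top orange (np.int32(60), array([437.6, 286.8]), array([432, 283,  12,   8], dtype=int32))
top brown (np.int32(288), array([413.6, 204. ]), array([349, 193,  93,  34], dtype=int32))
top brown (np.int32(81), array([348.5, 216.7]), array([346, 207,   6,  21], dtype=int32))
top brown (np.int32(58), array([434.6, 271.9]), array([429, 269,  12,   7], dtype=int32))
top brown (np.int32(60), array([437.6, 286.8]), array([432, 283,  12,   8], dtype=int32))
side red (np.int32(180), array([253.4, 319.8]), array([246, 313,  16,  14], dtype=int32))
side yellow (np.int32(123), array([324.8, 243.1]), array([318, 238,  14,  11], dtype=int32))
side blue (np.int32(109), array([369.2, 224.8]), array([363, 220,  14,  10], dtype=int32))
side green (np.int32(498), array([235.6, 261.8]), array([189, 226, 102,  69], dtype=int32))
side orange (np.int32(467), array([338.6, 187.9]), array([304, 156,  73,  62], dtype=int32))
side brown (np.int32(467), array([338.6, 187.9]), array([304, 156,  73,  62], dtype=int32))
side brown (np.int32(36), array([324.5, 249.4]), array([318, 246,  14,   6], dtype=int32))
side brown (np.int32(89), array([324.6, 268.8]), array([316, 264,  18,   9], dtype=int32))
```

View pics/topz.png

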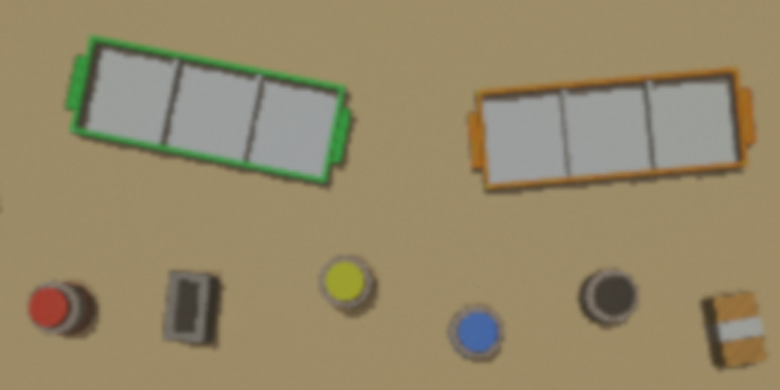

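View pics/sidez.png

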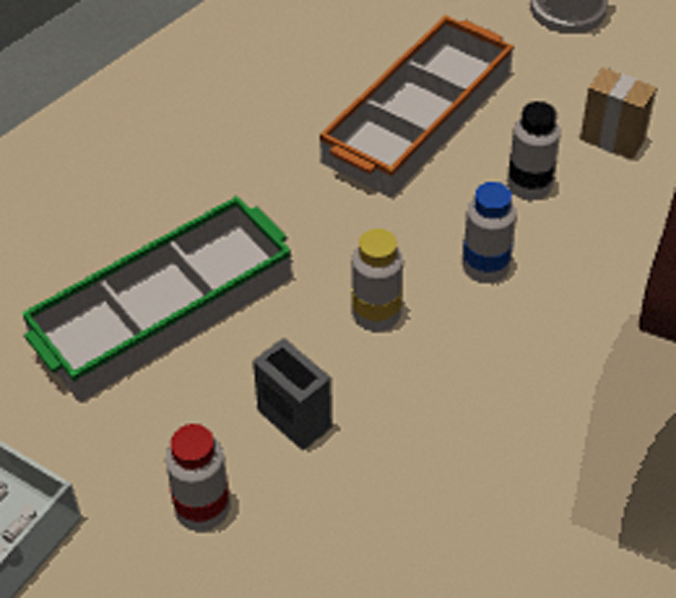

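```bash
python3 - <<'E'
from h import *
im=cv2.imread("pics/top0.png")[:,:,::-1].copy()
hsv=cv2.cvtColor(im,cv2.COLOR_RGB2HSV)
def rect(m,roi,z,amin=8):
    bs,l=blobs(m,roi,amin); pts=[]
    keep=np.isin(l,[i for i in np.unique(l) if i and (l==i).sum()>=amin])
    v,u=np.nonzero(keep); Q=np.array([plane("top",(a,b),z)[:2] for a,b in zip(u,v)])
    return cv2.minAreaRect((Q*1000).astype(np.float32))
print("blue HSV",hsv[281,349],"green",hsv[186,240],"orange",hsv[197,400],"table",hsv[300,300],"cart",hsv[262,253],hsv[272,253],"carton",hsv[272,434])
print("green",rect(mask(im,"green",90,40),(205,175,315,240),.04))
print("orange",rect(mask(im,"orange",150,60),(340,185,447,240),.04))
for c,roi in(("red",(195,255,225,290)),("yellow",(295,250,320,280)),("blue",(335,265,365,295))):
    m=mask(im,c,110,60); print(c,[(b[0],b[1],plane("top",b[1],.1)[:2].round(4)) for b in blobs(m,roi)[0]])
s=cv2.imread("pics/side0.png")[:,:,::-1].copy()
for c,t in(("red",(205.8,272.2)),("yellow",(304.6,263.4))):pass
# zoom picks of corners (3x zoom coords)
def zp(X,Y,z): return plane("top",((X+.5)/3-.5+190,(Y+.5)/3-.5+170),z)[:2]
G=np.array([zp(*p,.04) for p in((93,38),(346,88),(328,185),(72,131))]);O=np.array([zp(*p,.04) for p in((476,92),(737,70),(744,164),(487,189))])
for n,q in(("g",G),("o",O)):
    e=np.linalg.norm(q-np.roll(q,-1,0),axis=1); d=(q[0]+q[3]-q[1]-q[2]); print(n,q.mean(0).round(4),e.round(3),"yaw of +y axis from y:",np.degrees(np.arctan2(-d[0],d[1])))
C=np.array([zp(*p,.075) for p in((171,271),(214,274),(207,344),(163,340))]);K=np.array([zp(*p,.075) for p in((712,298),(753,293),(766,360),(725,367))])
for n,q in(("cart",C),("carton",K)):
    e=np.linalg.norm(q-np.roll(q,-1,0),axis=1); d=(q[0]+q[1]-q[2]-q[3]); print(n,q.mean(0).round(4),e.round(3),"long axis deg:",np.degrees(np.arctan2(d[1],d[0])))
print("black",zp(614,296,.1))
E
```

```text
blue HSV [109 145 162] green [ 56 128 138] orange [ 16 138 102] table [ 21  88 156] cart [ 21  30 111] [19 53 67] carton [ 17 151 150]
green ((630.8573608398438, 172.8940887451172), (249.96182250976562, 89.0843734741211), 78.79705810546875)
orange ((614.4993896484375, -183.91490173339844), (88.07259368896484, 250.1575469970703), 5.162214279174805)
red [(np.int32(141), array([205.9, 272. ]), array([0.454 , 0.2993]))]
yellow [(np.int32(142), array([304.5, 263.3]), array([0.4769, 0.0483]))]
blue [(np.int32(116), array([348.9, 280.3]), array([ 0.4343, -0.0644]))]
g [0.6296 0.1716] [0.23  0.088 0.233 0.085] yaw of +y axis from y: -11.487368879848074
o [ 0.6138 -0.1837] [0.231 0.084 0.227 0.087] yaw of +y axis from y: 5.314045130125415
cart [0.4546 0.1835] [0.037 0.06  0.038 0.06 ] long axis deg: -5.548795480311414
carton [ 0.4372 -0.2886] [0.035 0.058 0.036 0.06 ] long axis deg: 10.317374791932902
black [ 0.46491391 -0.17931594]
```

```bash
cat > to.py <<'E'
import sys; from h import *
x,y,z,yaw=map(float,sys.argv[1:5]); o=arm.get_obs()
from scipy.spatial.transform import Rotation as R
r=o["tcp_rot"]; cy=np.degrees(r[2]); tu=-((yaw-cy+180)%360-180)
d=R.from_euler("xyz",[np.pi,0,np.radians(yaw)]).inv().apply(np.array([x,y,z])-o["tool_pos"])*100
d0=R.from_euler("xyz",[np.pi,0,np.radians(cy)]).inv().apply(np.array([x,y,z])-o["tool_pos"])*100
print("t %.2f pos %s yaw %.1f w %.1f"%(o["clock"],o["tool_pos"].round(4),cy,o["grip_width"]*1e3),"| turn %.1f then shift cm"%tu,d.round(2),"| noturn shift",d0.round(2))
E
python3 to.py .4546 .1835 .2 -5.5
```

```text
t 0.10 pos [ 0.2414 -0.5759  0.2303] yaw 22.7 w 85.6 | turn 28.2 then shift cm [ 13.94 -77.63   3.03] | noturn shift [ 49.01 -61.8    3.03]
```

Emit:
play_rows:
  increments: [1,0,0,0,7,1,0,0,0,7,1,0,0,0,7,1,0,0,0,7.2,1,0.7,-2,0,0,1,0.7,-3.5,0,0,1,0.7,-3.5,0,0,1,0.7,-3.5,0,0]
  squeeze: 40

```text
clock: 0.77
tool_pos: [0.2811, -0.4531, 0.2304]
tcp_rot: [-3.14, 0.001, -0.096]
wrist_force: [1.4, 0.2, 0.7]
grip_width: 0.0855
```

Emit:
play_rows:
  increments: [1,0.7,-3.5,0,0,1,0.7,-3.5,0,0,1,0.7,-3.5,0,0,1,0.7,-3.5,0,0,1,0.7,-3.5,0,0,1,0.7,-3.5,0,0,1,0.7,-3.5,0,0,1,0.7,-3.5,0,0]

```text
clock: 1.43
tool_pos: [0.3634, -0.1794, 0.231]
tcp_rot: [-3.141, 0.0, -0.095]
wrist_force: [1.4, 0.0, -0.0]
grip_width: 0.0854
```

Emit:
play_rows:
  increments: [1,0.7,-3.5,0.3,0,1,0.7,-3.5,0.3,0,1,0.7,-3.5,0.3,0,1,0.7,-3.5,0.3,0,1,0.7,-3.5,0.3,0,1,0.7,-3.5,0.3,0,1,0.7,-3.5,0,0,1,0,0,0,0]

```text
clock: 2.1
tool_pos: [0.4357, 0.0633, 0.2129]
tcp_rot: [-3.139, 0.0, -0.089]
wrist_force: [0.7, 0.2, 0.5]
grip_width: 0.0854
```

```bash
python3 to.py .4546 .1835 .041 -5.5
```

```text
t 2.10 pos [0.4357 0.0633 0.2129] yaw -5.1 w 85.4 | turn 0.4 then shift cm [  0.73 -12.14  17.19] | noturn shift [  0.81 -12.14  17.19]
```

Emit:
play_rows:
  increments: [1,0.2,-3,0,0.4,1,0.2,-3,0,0,1,0.2,-3,0,0,1,0.1,-3.1,0,0,1,0,0,2,0,1,0,0,2,0,1,0,0,2,0,1,0,0,0,0]

```text
clock: 2.77
tool_pos: [0.4512, 0.1771, 0.1488]
tcp_rot: [3.139, 0.008, -0.101]
wrist_force: [0.5, -0.8, -0.9]
grip_width: 0.0855
```

```bash
python3 to.py .4546 .1835 .041 -5.5; python3 - <<'E'
from h import *
for n in("top","side"):
    f=arm.grab_frame(n)[:,:,::-1]; c=f[200:330,190:340] if n=="top" else f[180:380,180:400]
    cv2.imwrite(f"pics/{n}1.png",cv2.resize(c,None,fx=2.6,fy=2.6,interpolation=2))
E
```

```text
t 2.77 pos [0.4512 0.1771 0.1488] yaw -5.8 w 85.5 | turn -0.3 then shift cm [ 0.28 -0.67 10.78] | noturn shift [ 0.28 -0.67 10.78]
```

View pics/side1.png

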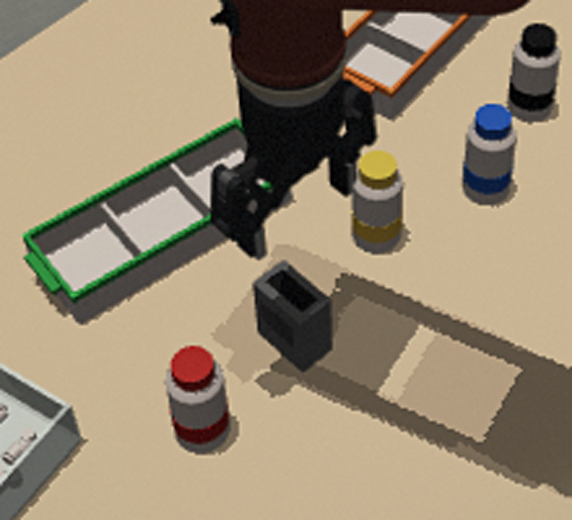

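View pics/top1.png

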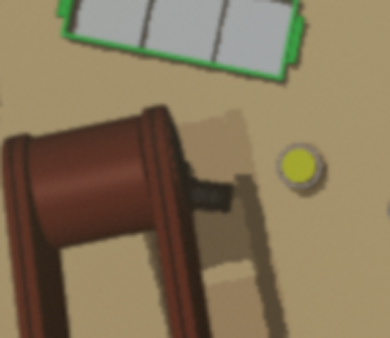

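The gripper (side crop 290,150) straddles the cartridge at about (290,315). The yellow bottle stands clear of the finger. The top view of the cartridge is hidden by the wrist. I'll re-read the pose and then descend.

```bash
python3 to.py .4546 .1835 .041 -5.5
```

```text
t 2.87 pos [0.4537 0.1774 0.1527] yaw -5.8 w 85.4 | turn -0.3 then shift cm [ 0.03 -0.61 11.17] | noturn shift [ 0.03 -0.61 11.17]
```

Emit:
play_rows:
  increments: [1,0,-0.6,0,0,1,0,0,2,0,1,0,0,2,0,1,0,0,2,0,1,0,0,2,0,1,0,0,2,0,1,0,0,1.1,0,1,0,0,0,0]

```text
clock: 3.53
tool_pos: [0.4541, 0.1836, 0.0411]
tcp_rot: [3.141, 0.003, -0.102]
wrist_force: [-0.2, 0.1, -0.7]
grip_width: 0.0853
```

Emit:
play_rows:
  increments: [1,0,0,0,0,-1,0,0,0,0,-1,0,0,0,0,-1,0,0,0,0,-1,0,0,0,0,-1,0,0,0,0,-1,0,0,0,0,-1,0,0,0,0]

```text
clock: 4.2
tool_pos: [0.4558, 0.184, 0.0433]
tcp_rot: [-3.141, -0.001, -0.102]
wrist_force: [-0.8, 1.0, 6.1]
grip_width: 0.0356
```

Emit:
play_rows:
  increments: [-1,0,0,0,0,-1,0,0,0,0,-1,0,0,-0.5,0,-1,0,0,-1.5,0,-1,0,0,-2.5,0,-1,0,0,-3,0,-1,0,0,-3,0,-1,0,0,-2,0]

```text
clock: 4.87
tool_pos: [0.4555, 0.1838, 0.1699]
tcp_rot: [-3.141, -0.002, -0.102]
wrist_force: [0.7, 0.5, -1.4]
grip_width: 0.0352
```

```bash
python3 to.py .6302 .1722 .16 -11.3
```

```text
t 4.87 pos [0.4555 0.1838 0.1699] yaw -5.8 w 35.2 | turn 5.5 then shift cm [17.36 -2.29  0.99] | noturn shift [17.5  -0.62  0.99]
```

Emit:
play_rows:
  increments: [-1,0,0,0,5.5,-1,2,-0.3,0,0,-1,3,-0.4,0,0,-1,3.4,-0.5,0,0,-1,3.4,-0.5,0,0,-1,3.4,-0.4,0,0,-1,2.2,-0.2,0,0,-1,0,0,0,0]

```text
clock: 5.53
tool_pos: [0.6334, 0.1707, 0.1663]
tcp_rot: [3.141, -0.001, -0.199]
wrist_force: [-1.2, 0.3, -2.6]
grip_width: 0.0358
```

Emit:
play_rows:
  increments: [-1,0,0,0,0,-1,0,0,0,0]

```text
clock: 5.7
tool_pos: [0.6289, 0.1721, 0.1662]
tcp_rot: [3.141, 0.003, -0.198]
wrist_force: [0.1, -0.3, -3.2]
grip_width: 0.0355
```

```bash
python3 - <<'E'
from h import *
for n in("top","side"):
    f=arm.grab_frame(n)[:,:,::-1]; c=f[150:300,190:340] if n=="top" else f[150:350,150:350]
    cv2.imwrite(f"pics/{n}2.png",cv2.resize(c,None,fx=2.6,fy=2.6,interpolation=2))
E
python3 to.py .6302 .1722 .047 -11.3
```

```text
t 5.80 pos [0.6289 0.1723 0.167 ] yaw -11.3 w 35.7 | turn -0.0 then shift cm [ 1.3e-01 -1.0e-02  1.2e+01] | noturn shift [ 1.3e-01 -1.0e-02  1.2e+01]
```

View pics/side2.png

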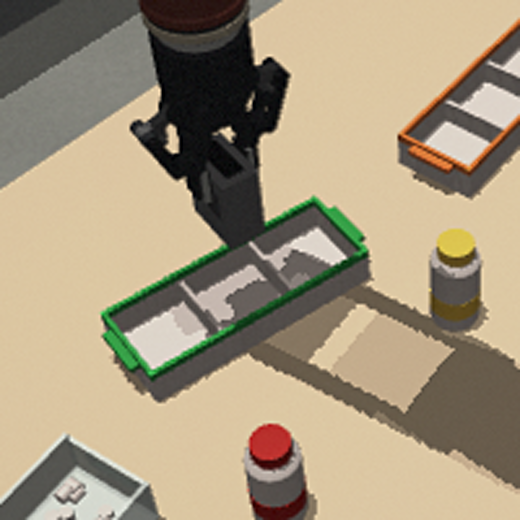

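The cartridge (side crop 230,195) hangs upright over the tray's middle compartment, so I'm lowering it.

Emit:
play_rows:
  increments: [-1,0.1,0,2,0,-1,0,0,2.5,0,-1,0,0,2.5,0,-1,0,0,2,0,-1,0,0,1.3,0,-1,0,0,0.8,0,-1,0,0,0.2,0,-1,0,0,0,0]

```text
clock: 6.47
tool_pos: [0.6311, 0.1721, 0.0546]
tcp_rot: [-3.142, -0.0, -0.197]
wrist_force: [0.2, 0.7, -2.2]
grip_width: 0.0353
```

Emit:
play_rows:
  increments: [-1,0,0,0.2,0,-1,0,0,0.1,0,-1,0,0,0.1,0,-1,0,0,0,0,-1,0,0,0,0]

```text
clock: 6.88
tool_pos: [0.6314, 0.1719, 0.0507]
tcp_rot: [-3.141, -0.001, -0.198]
wrist_force: [-0.8, -0.4, -2.0]
grip_width: 0.0357
```

Emit:
play_rows:
  increments: [-1,0,0,0.1,0,-1,0,0,0.1,0,-1,0,0,0.1,0,-1,0,0,0,0,-1,0,0,0,0]

```text
clock: 7.3
tool_pos: [0.6312, 0.1719, 0.0474]
tcp_rot: [-3.142, -0.0, -0.198]
wrist_force: [-0.4, 0.4, -0.1]
grip_width: 0.0353
```

Emit:
play_rows:
  increments: [-1,0,0,0.1,0,-1,0,0,0,0,-1,0,0,0,0]

```text
clock: 7.55
tool_pos: [0.6313, 0.172, 0.0474]
tcp_rot: [-3.142, -0.0, -0.198]
wrist_force: [-2.9, -0.3, 6.3]
grip_width: 0.0354
```

Emit:
play_rows:
  increments: [-0.1,0,0,0,0,0,0,0,0,0,0.2,0,0,0,0,0.3,0,0,0,0,0.3,0,0,0,0,0.3,0,0,-1,0,0.3,0,0,-2.5,0,0.3,0,0,-3,0]

```text
clock: 8.22
tool_pos: [0.6292, 0.1716, 0.1098]
tcp_rot: [3.14, 0.005, -0.198]
wrist_force: [-0.0, -0.4, 0.7]
grip_width: 0.0556
```

Emit:
play_rows:
  increments: [0.6,0,0,-3.5,0,1,0,0,-3.5,0,1,-1,2,0,0,1,-2,3,0,0,1,-2,3,0,0,1,-2,3,0,0,1,-2,3,0,0,1,-2,3,0,0]

```text
clock: 8.88
tool_pos: [0.4888, 0.026, 0.182]
tcp_rot: [3.142, -0.001, -0.197]
wrist_force: [-0.0, -0.6, 0.3]
grip_width: 0.0852
```

```bash
python3 - <<'E'
from h import *
for n in("top","side"):
    f=arm.grab_frame(n)[:,:,::-1]; c=f[150:300,190:340] if n=="top" else f[150:350,150:400]
    cv2.imwrite(f"pics/{n}3.png",cv2.resize(c,None,fx=2.6,fy=2.6,interpolation=2))
E
python3 to.py .4343 -.0644 .19 78.7
```

```text
t 8.98 pos [0.4866 0.0244 0.1813] yaw -11.5 w 85.4 | turn -90.2 then shift cm [-9.73 -3.39 -0.87] | noturn shift [-3.36  9.74 -0.87]
```

View pics/side3.png

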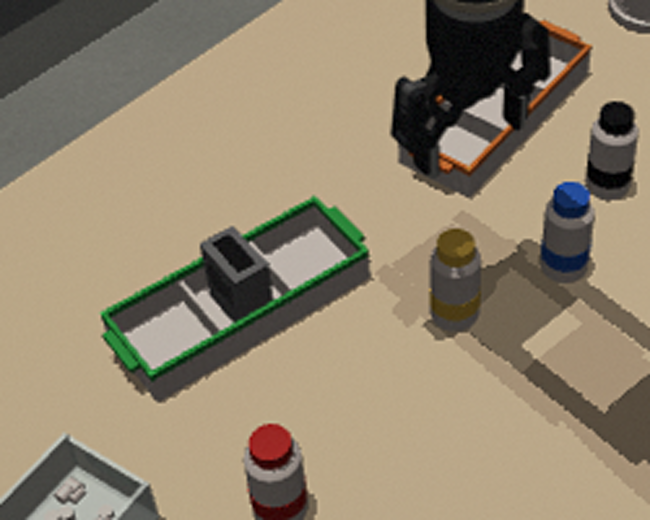

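View pics/top3.png

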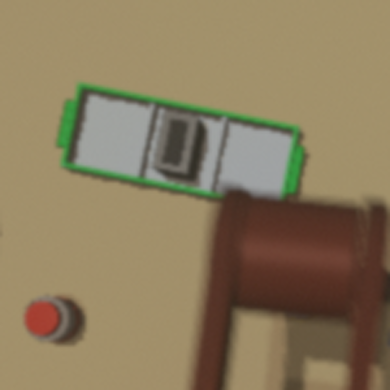

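The cartridge stands upright in the middle compartment (top crop 178,145). Next is the blue bottle.

Emit:
play_rows:
  increments: [1,0,0,0,-7,1,0,0,0,-7,1,0,0,0,-7,1,0,0,0,-7,1,0,0,0,-7,1,0,0,0,-7,1,0,0,0,-7,1,0,0,0,-7]

```text
clock: 9.65
tool_pos: [0.4906, 0.0271, 0.1822]
tcp_rot: [3.141, -0.001, 0.786]
wrist_force: [-0.4, 1.1, -0.7]
grip_width: 0.0856
```

Emit:
play_rows:
  increments: [1,0,0,0,-7,1,0,0,0,-7,1,0,0,0,-7,1,0,0,0,-7,1,0,0,0,-6.2,1,-3,-1,0,0,1,-3.5,-1.2,0,0,1,-3.2,-1.2,0,0]

```text
clock: 10.32
tool_pos: [0.4378, -0.0623, 0.1821]
tcp_rot: [3.14, 0.0, 1.379]
wrist_force: [1.1, -0.5, -0.3]
grip_width: 0.0856
```

Emit:
play_rows:
  increments: [1,0,0,0,0,1,0,0,0,0]

```text
clock: 10.48
tool_pos: [0.438, -0.0629, 0.1822]
tcp_rot: [3.14, -0.0, 1.373]
wrist_force: [0.7, -0.4, 0.1]
grip_width: 0.0859
```

```bash
python3 to.py .4343 -.0644 .046 78.7;python3 - <<'E'
from h import *
print(arm.get_obs()["joint_pos"].round(2))
for n in("side",):
    f=arm.grab_frame(n)[:,:,::-1]; c=f[150:350,250:450]
    cv2.imwrite(f"pics/{n}4.png",cv2.resize(c,None,fx=2.6,fy=2.6,interpolation=2))
# side check of cap positions from the first frames
s=cv2.imread("pics/side0.png")[:,:,::-1].copy()
for c,t in(("red",(205.9,272)),("yellow",(304.5,263.3)),("blue",(348.9,280.3))):
    m=mask(s,c,110,60); b=[b for b in blobs(m,(230,200,400,345))[0]]; print(c,[(x[0],x[1],plane("side",x[1],.095)[:2].round(4)) for x in b])
E
```

```text
t 10.48 pos [ 0.438  -0.0629  0.1822] yaw 78.7 w 85.9 | turn -0.0 then shift cm [-0.22 -0.34 13.62] | noturn shift [-0.22 -0.34 13.62]
[-0.32 -0.19  2.04  0.    1.29 -0.12]
red [(np.int32(187), array([253.4, 319.6]), array([0.4584, 0.2992]))]
yellow [(np.int32(126), array([324.8, 243.1]), array([0.4821, 0.0465]))]
blue [(np.int32(114), array([369.4, 224.7]), array([ 0.4393, -0.0673]))]
```

View pics/side4.png

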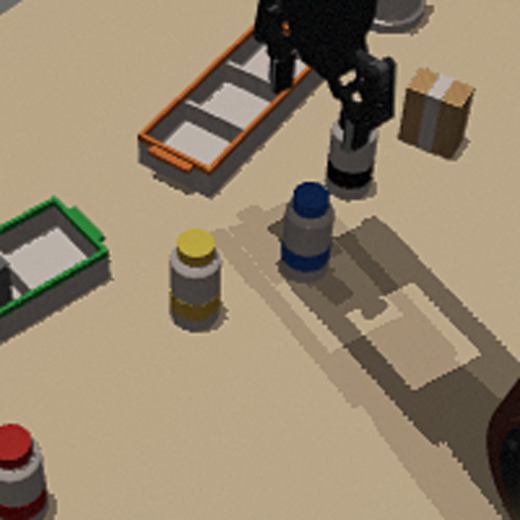

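Jaws are over the blue bottle (side crop 308,230). The side-view cap estimate agrees within 5 mm.

Emit:
play_rows:
  increments: [1,-0.3,-0.2,1,0,1,0,0,2.5,0,1,0,0,2.5,0,1,0,0,2.5,0,1,0,0,2.5,0,1,0,0,2,0,1,0,0,0.6,0,1,0,0,0,0]

```text
clock: 11.2
tool_pos: [0.4337, -0.0629, 0.0431]
tcp_rot: [-3.137, -0.001, 1.378]
wrist_force: [0.6, 0.6, 1.0]
grip_width: 0.0853
```

Emit:
play_rows:
  increments: [0.3,0,0,0,0,-1,0,0,0,0,-1,0,0,0,0,-1,0,0,0,0,-1,0,0,0,0,-1,0,0,0,0,-1,0,0,0,0,-1,0,0,0,0]

```text
clock: 11.87
tool_pos: [0.4365, -0.0647, 0.0469]
tcp_rot: [3.139, 0.0, 1.376]
wrist_force: [-2.5, 1.1, 6.1]
grip_width: 0.0449
```

Emit:
play_rows:
  increments: [-1,0,0,0,0,-1,0,0,-0.5,0,-1,0,0,-1.5,0,-1,0,0,-2.5,0,-1,0,0,-3,0,-1,0,0,-3,0,-1,0,0,-3,0,-1,0,0,-1.5,0]

```text
clock: 12.53
tool_pos: [0.4369, -0.0649, 0.1999]
tcp_rot: [3.136, 0.001, 1.377]
wrist_force: [1.0, -0.2, -0.9]
grip_width: 0.0442
```

```bash
python3 to.py .615 .098 .19 78.7
```

```text
t 12.53 pos [ 0.4369 -0.0649  0.1999] yaw 78.9 w 44.2 | turn 0.2 then shift cm [19.46 14.27  0.99] | noturn shift [19.42 14.33  0.99]
```

Emit:
play_rows:
  increments: [-1,1.5,1.1,0,0,-1,2.5,1.8,0,0,-1,3,2.2,0,0,-1,3,2.2,0,0,-1,3,2.2,0,0,-1,3,2.2,0,0,-1,2.2,1.6,0,0,-1,1.2,1,0,0]

```text
clock: 13.2
tool_pos: [0.6147, 0.1009, 0.1956]
tcp_rot: [3.141, -0.001, 1.378]
wrist_force: [-0.4, 0.3, -0.5]
grip_width: 0.0445
```

Emit:
play_rows:
  increments: [-1,0,0,0,0,-1,0,0,0,0,-1,0,0,0,0]

```text
clock: 13.45
tool_pos: [0.6123, 0.0979, 0.1952]
tcp_rot: [-3.141, 0.001, 1.376]
wrist_force: [-0.0, -0.2, -1.3]
grip_width: 0.0445
```

```bash
python3 to.py .615 .098 .051 78.7;python3 - <<'E'
from h import *
for n in("side",):
    f=arm.grab_frame(n)[:,:,::-1]; c=f[130:330,180:380]
    cv2.imwrite(f"pics/{n}5.png",cv2.resize(c,None,fx=2.6,fy=2.6,interpolation=2))
E
```

```text
t 13.45 pos [0.6123 0.0979 0.1952] yaw 78.9 w 44.5 | turn 0.2 then shift cm [ 0.06  0.26 14.42] | noturn shift [ 0.06  0.26 14.42]
```

View pics/side5.png

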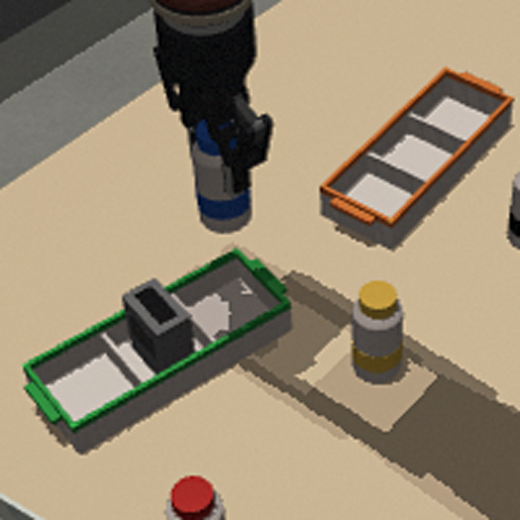

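The blue bottle hangs upright above the right-hand (-y) end compartment (crop 222,200). Lowering.

Emit:
play_rows:
  increments: [-1,0.1,0.3,2,0,-1,0,0,3,0,-1,0,0,3,0,-1,0,0,2.5,0,-1,0,0,1.7,0,-1,0,0,1,0,-1,0,0,0.5,0,-1,0,0,0.2,0]

```text
clock: 14.17
tool_pos: [0.6159, 0.0982, 0.0562]
tcp_rot: [-3.141, 0.0, 1.376]
wrist_force: [-0.2, 0.0, -1.4]
grip_width: 0.0448
```

Emit:
play_rows:
  increments: [-1,0,0,0,0,-1,0,0,0,0,-1,0,0,0.1,0,-1,0,0,0.1,0,-1,0,0,0,0]

```text
clock: 14.58
tool_pos: [0.6165, 0.0989, 0.0548]
tcp_rot: [3.141, -0.0, 1.377]
wrist_force: [-0.2, -0.0, -0.6]
grip_width: 0.0446
```

Emit:
play_rows:
  increments: [-1,0,0,0.1,0,-1,0,0,0.1,0,-1,0,0,0.1,0,-1,0,0,0,0,-1,0,0,0,0]

```text
clock: 15.0
tool_pos: [0.6161, 0.0988, 0.0512]
tcp_rot: [-3.141, 0.0, 1.377]
wrist_force: [0.5, -0.4, -1.4]
grip_width: 0.0449
```

Emit:
play_rows:
  increments: [-1,0,0,0.1,0,-1,0,0,0,0,-1,0,0,0,0]

```text
clock: 15.25
tool_pos: [0.6162, 0.0989, 0.051]
tcp_rot: [-3.142, -0.0, 1.377]
wrist_force: [-3.0, 0.1, 5.7]
grip_width: 0.0447
```

Contact. Releasing, then heading for the yellow bottle.

Emit:
play_rows:
  increments: [0.15,0,0,0,0,0.2,0,0,0,0,0.4,0,0,0,0,0.5,0,0,0,0,0.5,0,0,0,0,0.5,0,0,-1,0,0.5,0,0,-2.5,0,0.5,0,0,-3,0]

```text
clock: 15.92
tool_pos: [0.6142, 0.0987, 0.114]
tcp_rot: [-3.137, 0.001, 1.377]
wrist_force: [0.6, 0.4, -0.5]
grip_width: 0.0643
```

Emit:
play_rows:
  increments: [1,0,0,-3.5,0,1,0,0,-3,0,1,0,0,-1,0,1,-1.5,-2.5,0,0,1,-1.5,-2.7,0,0,1,-1.5,-2.7,0,0,1,-1.5,-2.7,0,0,1,0,0,0,0]

```text
clock: 16.58
tool_pos: [0.4951, 0.0597, 0.1886]
tcp_rot: [-3.136, 0.002, 1.376]
wrist_force: [0.4, 0.1, -0.7]
grip_width: 0.0854
```

```bash
python3 to.py .479 .0475 .046 78.7
```

```text
t 16.58 pos [0.4951 0.0597 0.1886] yaw 78.9 w 85.4 | turn 0.2 then shift cm [-1.51 -1.34 14.26] | noturn shift [-1.5  -1.34 14.26]
```

Emit:
play_rows:
  increments: [1,-1.4,-1.6,0,0,1,0,0,0,0,1,0,0,0,0]

```text
clock: 16.83
tool_pos: [0.4822, 0.0496, 0.1906]
tcp_rot: [3.141, -0.0, 1.376]
wrist_force: [1.1, 0.3, -0.3]
grip_width: 0.0853
```

```bash
python3 to.py .479 .0475 .046 78.7; python3 - <<'E'
from h import *
for n in("side",):
    f=arm.grab_frame(n)[:,:,::-1]; c=f[130:330,180:380]
    cv2.imwrite(f"pics/{n}6.png",cv2.resize(c,None,fx=2.6,fy=2.6,interpolation=2))
E
```

```text
t 16.83 pos [0.4822 0.0496 0.1906] yaw 78.8 w 85.3 | turn 0.1 then shift cm [-0.27 -0.27 14.46] | noturn shift [-0.27 -0.27 14.46]
```

View pics/side6.png

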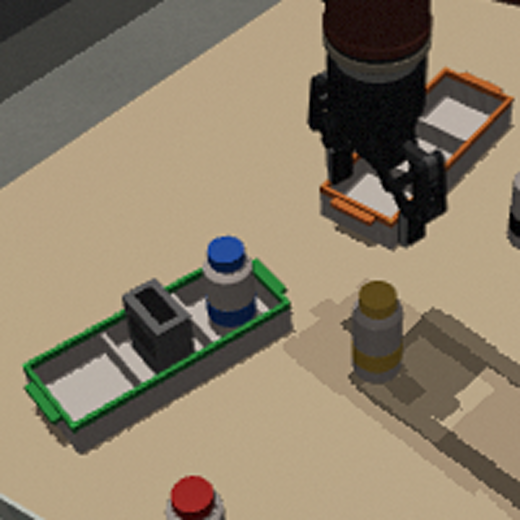

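The blue bottle stands in its end compartment (228,280), and the gripper is above the yellow one (378,330).

Emit:
play_rows:
  increments: [1,-0.3,-0.3,1.5,0,1,0,0,3,0,1,0,0,2.5,0,1,0,0,2.5,0,1,0,0,2.5,0,1,0,0,2,0,1,0,0,0.5,0,1,0,0,0,0]

```text
clock: 17.55
tool_pos: [0.4778, 0.0478, 0.0436]
tcp_rot: [-3.138, 0.0, 1.377]
wrist_force: [1.0, -0.1, -0.6]
grip_width: 0.0857
```

Emit:
play_rows:
  increments: [0.3,0,0,0,0,-1,0,0,0,0,-1,0,0,0,0,-1,0,0,0,0,-1,0,0,0,0,-1,0,0,0,0,-1,0,0,0,0,-1,0,0,0,0]

```text
clock: 18.22
tool_pos: [0.4799, 0.0474, 0.047]
tcp_rot: [3.139, -0.0, 1.377]
wrist_force: [-3.1, 0.3, 6.1]
grip_width: 0.0448
```

Emit:
play_rows:
  increments: [-1,0,0,0,0,-1,0,0,-0.5,0,-1,0,0,-1.5,0,-1,0,0,-2.5,0,-1,0,0,-3,0,-1,0,0,-3,0,-1,0,0,-3,0,-1,0,0,-1.5,0]

```text
clock: 18.88
tool_pos: [0.4804, 0.0473, 0.2001]
tcp_rot: [3.135, -0.001, 1.377]
wrist_force: [1.0, 0.3, -0.7]
grip_width: 0.0447
```

```bash
python3 to.py .645 .247 .19 78.7
```

```text
t 18.88 pos [0.4804 0.0473 0.2001] yaw 78.9 w 44.7 | turn 0.2 then shift cm [22.81 12.22  1.01] | noturn shift [22.77 12.29  1.01]
```

Emit:
play_rows:
  increments: [-1,1.8,1,0,0,-1,3,1.6,0,0,-1,3.4,1.8,0,0,-1,3.4,1.8,0,0,-1,3.4,1.8,0,0,-1,3.4,1.8,0,0,-1,2.7,1.5,0,0,-1,1.7,1,0,0]

```text
clock: 19.55
tool_pos: [0.6445, 0.2501, 0.1954]
tcp_rot: [3.141, -0.001, 1.378]
wrist_force: [-0.5, 0.2, -1.6]
grip_width: 0.0449
```

Emit:
play_rows:
  increments: [-1,0,0,0,0,-1,0,0,0,0,-1,0,0,0,0]

```text
clock: 19.8
tool_pos: [0.6428, 0.2468, 0.1951]
tcp_rot: [-3.141, 0.001, 1.377]
wrist_force: [-0.5, 0.7, -1.5]
grip_width: 0.045
```

```bash
python3 to.py .645 .247 .051 78.7;python3 - <<'E'
from h import *
for n in("side",):
    f=arm.grab_frame(n)[:,:,::-1]; c=f[130:330,150:350]
    cv2.imwrite(f"pics/{n}7.png",cv2.resize(c,None,fx=2.6,fy=2.6,interpolation=2))
E
```

```text
t 19.80 pos [0.6428 0.2468 0.1951] yaw 78.9 w 45.0 | turn 0.2 then shift cm [ 0.06  0.22 14.41] | noturn shift [ 0.06  0.22 14.41]
```

View pics/side7.png

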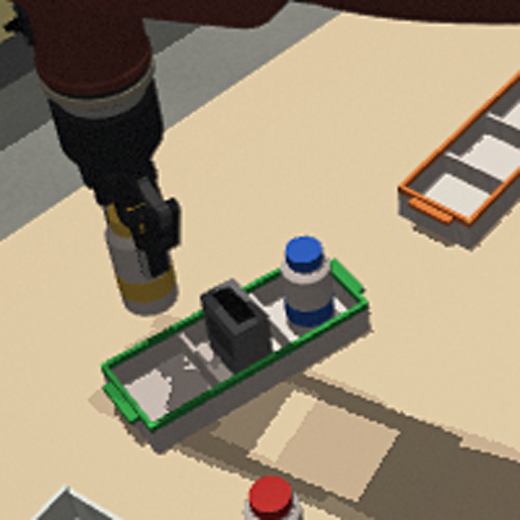

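The yellow bottle hangs above the left end compartment (crop 150,280). Lowering.

Emit:
play_rows:
  increments: [-1,0.1,0.2,2,0,-1,0,0,3,0,-1,0,0,3,0,-1,0,0,2.5,0,-1,0,0,1.7,0,-1,0,0,1,0,-1,0,0,0.5,0,-1,0,0,0.2,0]

```text
clock: 20.52
tool_pos: [0.6454, 0.2473, 0.0563]
tcp_rot: [-3.141, 0.0, 1.376]
wrist_force: [0.2, -0.5, -0.8]
grip_width: 0.0448
```

Emit:
play_rows:
  increments: [-1,0,0,0,0,-1,0,0,0.1,0,-1,0,0,0.1,0,-1,0,0,0.1,0,-1,0,0,0.1,0,-1,0,0,0,0,-1,0,0,0,0]

```text
clock: 21.1
tool_pos: [0.6455, 0.248, 0.0523]
tcp_rot: [-3.142, 0.0, 1.377]
wrist_force: [-0.3, -0.0, -1.1]
grip_width: 0.0448
```

Emit:
play_rows:
  increments: [-1,0,0,0.1,0,-1,0,0,0,0,-1,0,0,0,0]

```text
clock: 21.35
tool_pos: [0.6455, 0.248, 0.0513]
tcp_rot: [-3.142, -0.0, 1.377]
wrist_force: [-0.3, 0.7, -0.8]
grip_width: 0.0445
```

Emit:
play_rows:
  increments: [-1,0,0,0.1,0,-1,0,0,0,0,-1,0,0,0,0]

```text
clock: 21.6
tool_pos: [0.6457, 0.2482, 0.0511]
tcp_rot: [3.141, -0.0, 1.377]
wrist_force: [-2.9, -0.1, 5.6]
grip_width: 0.0446
```

Emit:
play_rows:
  increments: [0.15,0,0,0,0,0.2,0,0,0,0,0.4,0,0,0,0,0.5,0,0,0,0,0.5,0,0,0,0,0.5,0,0,-1,0,0.5,0,0,-2.5,0,0.5,0,0,-3,0]

```text
clock: 22.27
tool_pos: [0.6436, 0.2474, 0.1136]
tcp_rot: [-3.137, 0.002, 1.377]
wrist_force: [1.4, 0.8, 0.4]
grip_width: 0.064
```

Emit:
play_rows:
  increments: [1,0,0,-3.5,0,1,0,0,-3,0,1,0,0,-1,0,1,0,0,0,7,1,0,0,0,7,1,0,0,0,7,1,0,0,0,7,1,0,0,0,7]

```text
clock: 22.93
tool_pos: [0.6453, 0.2479, 0.1902]
tcp_rot: [-3.141, 0.0, 0.76]
wrist_force: [-0.6, -0.4, 0.2]
grip_width: 0.0851
```

Emit:
play_rows:
  increments: [1,0,0,0,7,1,0,0,0,7,1,0,0,0,7,1,0,0,0,7,1,0,0,0,5.5,1,0,0,0,0]

```text
clock: 23.43
tool_pos: [0.6453, 0.2479, 0.1901]
tcp_rot: [3.142, 0.0, 0.178]
wrist_force: [-0.2, 0.5, -0.1]
grip_width: 0.0851
```

```bash
python3 to.py .438 -.2895 .19 10.3
```

```text
t 23.43 pos [0.6453 0.2479 0.1901] yaw 10.2 w 85.1 | turn -0.1 then shift cm [-3.001e+01  4.917e+01  1.000e-02] | noturn shift [-2.991e+01  4.923e+01  1.000e-02]
```

Emit:
play_rows:
  increments: [1,-1.2,2,0,0,1,-2,3.2,0,0,1,-2,3.3,0,0,1,-2,3.3,0,0,1,-2,3.3,0,0,1,-2,3.3,0,0,1,-2,3.3,0,0,1,-2,3.3,0,0]

```text
clock: 24.1
tool_pos: [0.54, -0.0268, 0.1904]
tcp_rot: [3.141, -0.0, 0.185]
wrist_force: [0.3, -0.3, 0.7]
grip_width: 0.0853
```

Emit:
play_rows:
  increments: [1,-2,3.3,0,0,1,-2,3.3,0,0,1,-2,3.3,0,0,1,-2,3.3,0,0,1,-2,3.3,0,0,1,-2,3.3,0,0,1,-1.8,2.8,0,0,1,-0.8,1.4,0,0]

```text
clock: 24.77
tool_pos: [0.4389, -0.2911, 0.1906]
tcp_rot: [3.14, 0.0, 0.182]
wrist_force: [0.3, -0.1, 0.5]
grip_width: 0.0854
```

Emit:
play_rows:
  increments: [1,0,0,0,0,1,0,0,0,0,1,0,0,0,0]

```text
clock: 25.02
tool_pos: [0.4407, -0.287, 0.1902]
tcp_rot: [-3.141, -0.0, 0.183]
wrist_force: [-0.0, 0.5, -0.2]
grip_width: 0.0853
```

```bash
python3 to.py .438 -.2895 .041 10.3;python3 - <<'E'
from h import *
for n in("side","top"):
    f=arm.grab_frame(n)[:,:,::-1]; c=f[100:350,180:450] if n=="side" else f[160:310,180:450]
    cv2.imwrite(f"pics/{n}8.png",cv2.resize(c,None,fx=2.4,fy=2.4,interpolation=2))
E
```

```text
t 25.02 pos [ 0.4407 -0.287   0.1902] yaw 10.5 w 85.3 | turn 0.2 then shift cm [-0.31  0.2  14.92] | noturn shift [-0.32  0.2  14.92]
```

View pics/side8.png

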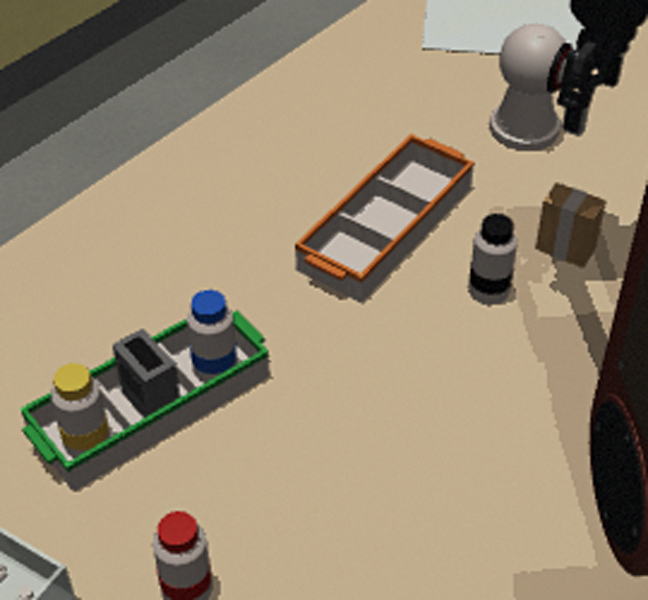

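View pics/top8.png

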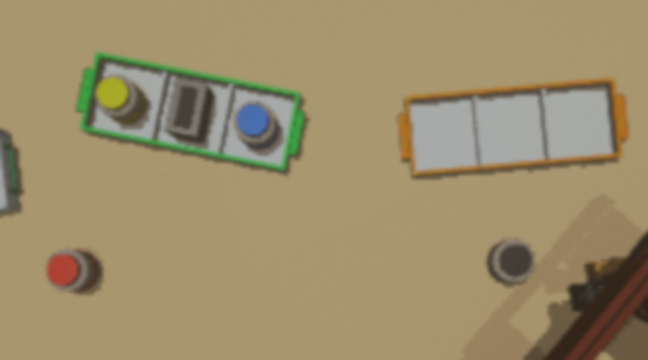

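The green kit is complete and upright: yellow (72,400), cartridge (145,370) and blue (210,330) in the side crop. The carton is next. The black bottle is about 30 mm clear of the near finger.

Emit:
play_rows:
  increments: [1,-0.3,0.2,1.5,0,1,0,0,3,0,1,0,0,3,0,1,0,0,2.5,0,1,0,0,2.5,0,1,0,0,1.8,0,1,0,0,0.6,0,1,0,0,0,0]

```text
clock: 25.78
tool_pos: [0.4373, -0.2882, 0.0396]
tcp_rot: [-3.138, 0.002, 0.183]
wrist_force: [-0.2, 0.5, -0.1]
grip_width: 0.0851
```

Emit:
play_rows:
  increments: [0.3,0,0,0,0,-1,0,0,0,0,-1,0,0,0,0,-1,0,0,0,0,-1,0,0,0,0,-1,0,0,0,0,-1,0,0,0,0,-1,0,0,0,0]

```text
clock: 26.45
tool_pos: [0.4389, -0.2908, 0.0427]
tcp_rot: [3.14, -0.001, 0.181]
wrist_force: [-0.2, 2.5, 7.5]
grip_width: 0.0353
```

Emit:
play_rows:
  increments: [-1,0,0,0,0,-1,0,0,-0.5,0,-1,0,0,-1.5,0,-1,0,0,-2.5,0,-1,0,0,-3,0,-1,0,0,-3,0,-1,0,0,-3,0,-1,0,0,-1,0]

```text
clock: 27.12
tool_pos: [0.4398, -0.2919, 0.1916]
tcp_rot: [3.136, -0.004, 0.181]
wrist_force: [1.3, -0.7, -0.6]
grip_width: 0.0356
```

```bash
python3 to.py .614 -.1838 .19 5.2
```

```text
t 27.12 pos [ 0.4398 -0.2919  0.1916] yaw 10.4 w 35.6 | turn 5.2 then shift cm [18.33 -9.18  0.16] | noturn shift [19.09 -7.49  0.16]
```

Emit:
play_rows:
  increments: [-1,0,0,0,5.2,-1,2,-1,0,0,-1,3,-1.5,0,0,-1,3.3,-1.7,0,0,-1,3.3,-1.7,0,0,-1,3.2,-1.5,0,0,-1,2.2,-1.1,0,0,-1,1.3,-0.6,0,0]

```text
clock: 27.78
tool_pos: [0.6137, -0.1807, 0.185]
tcp_rot: [-3.14, 0.001, 0.092]
wrist_force: [-0.3, 0.2, -1.1]
grip_width: 0.0353
```

Emit:
play_rows:
  increments: [-1,0,0,0,0,-1,0,0,0,0,-1,0,0,0,0]

```text
clock: 28.03
tool_pos: [0.611, -0.1833, 0.1853]
tcp_rot: [-3.141, 0.002, 0.09]
wrist_force: [0.2, 0.0, -1.0]
grip_width: 0.0353
```

```bash
python3 to.py .614 -.1838 .0467 5.2;python3 - <<'E'
from h import *
for n in("side",):
    f=arm.grab_frame(n)[:,:,::-1]; c=f[50:250,270:470]
    cv2.imwrite(f"pics/{n}9.png",cv2.resize(c,None,fx=2.6,fy=2.6,interpolation=2))
E
```

```text
t 28.03 pos [ 0.611  -0.1833  0.1853] yaw 5.2 w 35.3 | turn -0.0 then shift cm [ 0.29  0.08 13.86] | noturn shift [ 0.29  0.08 13.86]
```

View pics/side9.png

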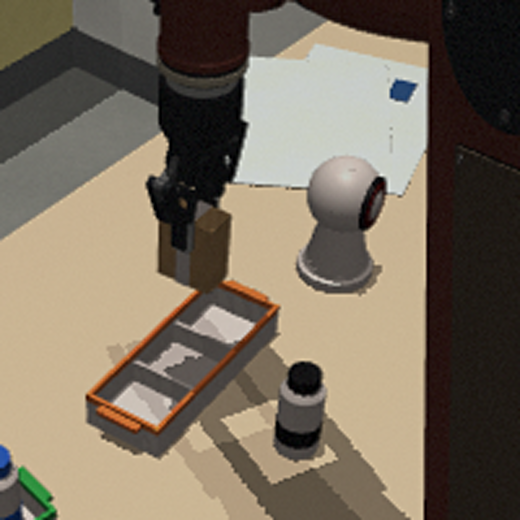

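The carton (crop 195,245) is held upright over the orange tray's middle compartment. Lowering.

Emit:
play_rows:
  increments: [-1,0.2,0,2,0,-1,0,0,3,0,-1,0,0,3,0,-1,0,0,2.3,0,-1,0,0,1.5,0,-1,0,0,0.9,0,-1,0,0,0.5,0,-1,0,0,0.2,0]

```text
clock: 28.75
tool_pos: [0.6136, -0.1834, 0.0521]
tcp_rot: [-3.142, 0.0, 0.089]
wrist_force: [0.4, -0.1, -1.7]
grip_width: 0.0356
```

Emit:
play_rows:
  increments: [-1,0,0,0,0,-1,0,0,0.1,0,-1,0,0,0.1,0,-1,0,0,0,0,-1,0,0,0,0]

```text
clock: 29.17
tool_pos: [0.6145, -0.183, 0.051]
tcp_rot: [3.141, -0.001, 0.09]
wrist_force: [0.4, 1.2, -1.2]
grip_width: 0.0354
```

Emit:
play_rows:
  increments: [-1,0,0,0.1,0,-1,0,0,0.1,0,-1,0,0,0.1,0,-1,0,0,0,0,-1,0,0,0,0]

```text
clock: 29.58
tool_pos: [0.6139, -0.1828, 0.0471]
tcp_rot: [-3.141, 0.0, 0.09]
wrist_force: [0.6, 0.9, -1.8]
grip_width: 0.0353
```

Emit:
play_rows:
  increments: [-1,0,0,0.1,0,-1,0,0,0,0,-1,0,0,0,0]

```text
clock: 29.83
tool_pos: [0.6142, -0.1829, 0.0468]
tcp_rot: [3.142, -0.0, 0.09]
wrist_force: [-2.2, 1.0, 3.7]
grip_width: 0.0358
```

Emit:
play_rows:
  increments: [-0.1,0,0,0,0,0,0,0,0,0,0.2,0,0,0,0,0.3,0,0,0,0,0.3,0,0,0,0,0.3,0,0,-1,0,0.3,0,0,-2.5,0,0.3,0,0,-3,0]

```text
clock: 30.5
tool_pos: [0.6122, -0.1821, 0.1099]
tcp_rot: [-3.139, 0.005, 0.09]
wrist_force: [0.4, 0.3, 0.4]
grip_width: 0.0556
```

Emit:
play_rows:
  increments: [1,0,0,-3.5,0,1,0,0,-3.5,0,1,0,0,-1,0,1,0,0,0,-7,1,0,0,0,-7,1,0,0,0,-7,1,0,0,0,-7,1,0,0,0,-7]

```text
clock: 31.17
tool_pos: [0.6141, -0.1829, 0.1919]
tcp_rot: [3.141, -0.0, 0.707]
wrist_force: [-0.2, 0.7, 0.2]
grip_width: 0.0851
```

Emit:
play_rows:
  increments: [1,0,0,0,-7,1,0,0,0,-7,1,0,0,0,-7,1,0,0,0,-7,1,0,0,0,-7,1,0,0,0,-7,1,0,0,0,-7,1,0,0,0,-6]

```text
clock: 31.83
tool_pos: [0.6141, -0.1829, 0.1918]
tcp_rot: [3.141, 0.0, 1.667]
wrist_force: [-0.4, -0.0, 0.1]
grip_width: 0.0856
```

```bash
python3 to.py .4555 .2993 .19 95.2
```

```text
t 31.83 pos [ 0.6141 -0.1829  0.1918] yaw 95.5 w 85.6 | turn 0.3 then shift cm [ 49.46 -11.42   0.18] | noturn shift [ 49.52 -11.14   0.18]
```

Emit:
play_rows:
  increments: [1,2.4,-0.6,0,0,1,3.3,-0.7,0,0,1,3.4,-0.8,0,0,1,3.4,-0.8,0,0,1,3.4,-0.8,0,0,1,3.4,-0.8,0,0,1,3.4,-0.8,0,0,1,3.4,-0.8,0,0]

```text
clock: 32.5
tool_pos: [0.5291, 0.073, 0.192]
tcp_rot: [3.141, 0.0, 1.661]
wrist_force: [0.6, 0.8, 0.4]
grip_width: 0.0852
```

Emit:
play_rows:
  increments: [1,3.4,-0.8,0,0,1,3.4,-0.8,0,0,1,3.4,-0.8,0,0,1,3.4,-0.8,0,0,1,3.4,-0.8,0,0,1,3.2,-0.6,0,0,1,2.2,-0.3,0,0,1,0.5,0,0,0]

```text
clock: 33.17
tool_pos: [0.459, 0.2984, 0.192]
tcp_rot: [3.141, -0.001, 1.665]
wrist_force: [-0.7, 0.6, 0.3]
grip_width: 0.0857
```

Emit:
play_rows:
  increments: [1,0,0,0,0,1,0,0,0,0,1,0,0,0,0]

```text
clock: 33.42
tool_pos: [0.4608, 0.2941, 0.1914]
tcp_rot: [3.141, 0.001, 1.66]
wrist_force: [-0.2, -0.9, -0.4]
grip_width: 0.0853
```

```bash
python3 to.py .4555 .2993 .046 95.2;python3 - <<'E'
from h import *
for n in("side","top"):
    f=arm.grab_frame(n)[:,:,::-1]; c=f[100:400,130:460] if n=="side" else f[160:310,180:450]
    cv2.imwrite(f"pics/{n}10.png",cv2.resize(c,None,fx=2,fy=2,interpolation=2))
E
```

```text
t 33.42 pos [0.4608 0.2941 0.1914] yaw 95.1 w 85.3 | turn -0.1 then shift cm [ 0.57 -0.48 14.54] | noturn shift [ 0.56 -0.48 14.54]
```

View pics/side10.png

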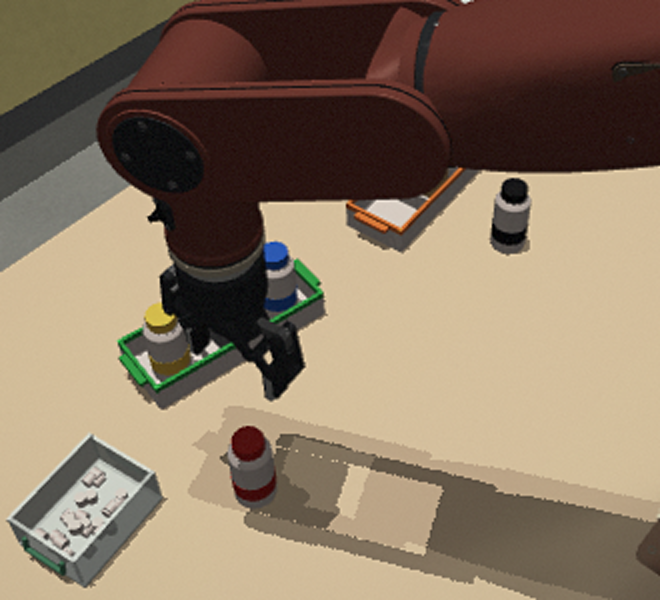

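View pics/top10.png

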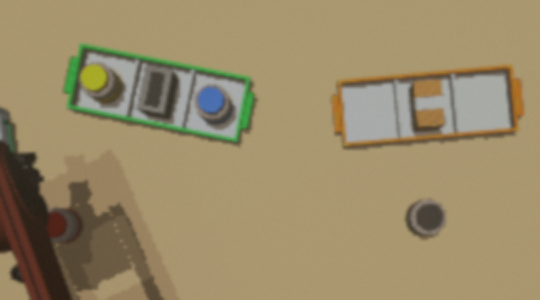

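The carton is in the orange tray's middle compartment (top crop 430,105). The red bottle (side crop 250,465) is below the open jaws.

Emit:
play_rows:
  increments: [1,0.5,-0.5,1.5,0,1,0,0,3,0,1,0,0,2.5,0,1,0,0,2.5,0,1,0,0,2.5,0,1,0,0,2,0,1,0,0,0.6,0,1,0,0,0,0]

```text
clock: 34.18
tool_pos: [0.4537, 0.2982, 0.0434]
tcp_rot: [-3.138, 0.002, 1.66]
wrist_force: [-0.5, -0.9, 0.5]
grip_width: 0.0854
```

Emit:
play_rows:
  increments: [0.3,0,0,0,0,-1,0,0,0,0,-1,0,0,0,0,-1,0,0,0,0,-1,0,0,0,0,-1,0,0,0,0,-1,0,0,0,0,-1,0,0,0,0]

```text
clock: 34.85
tool_pos: [0.4561, 0.3003, 0.0473]
tcp_rot: [3.139, -0.001, 1.661]
wrist_force: [-1.9, -0.0, 5.9]
grip_width: 0.0449
```

Emit:
play_rows:
  increments: [-1,0,0,0,0,-1,0,0,-0.5,0,-1,0,0,-1.5,0,-1,0,0,-2.5,0,-1,0,0,-3,0,-1,0,0,-3,0,-1,0,0,-3,0,-1,0,0,-1.5,0]

```text
clock: 35.52
tool_pos: [0.4564, 0.3006, 0.2002]
tcp_rot: [3.136, -0.002, 1.661]
wrist_force: [0.9, -0.2, -1.2]
grip_width: 0.0448
```

```bash
python3 to.py .607 -.108 .2 95.2
```

```text
t 35.52 pos [0.4564 0.3006 0.2002] yaw 95.2 w 44.8 | turn -0.0 then shift cm [-4.205e+01  1.129e+01  2.000e-02] | noturn shift [-4.205e+01  1.130e+01  2.000e-02]
```

Emit:
play_rows:
  increments: [-1,-1.5,0.4,0,0,-1,-2.5,0.7,0,0,-1,-3.3,0.9,0,0,-1,-3.3,0.9,0,0,-1,-3.3,0.9,0,0,-1,-3.3,0.9,0,0,-1,-3.3,0.9,0,0,-1,-3.3,0.9,0,0]

```text
clock: 36.18
tool_pos: [0.5413, 0.067, 0.1958]
tcp_rot: [3.141, 0.0, 1.661]
wrist_force: [1.0, 0.1, -1.9]
grip_width: 0.0446
```

Emit:
play_rows:
  increments: [-1,-3.3,0.9,0,0,-1,-3.3,0.9,0,0,-1,-3.3,0.9,0,0,-1,-3.3,0.9,0,0,-1,-2.8,0.7,0,0,-1,-1.8,0.4,0,0,-1,0,0,0,0,-1,0,0,0,0]

```text
clock: 36.85
tool_pos: [0.6038, -0.1053, 0.1953]
tcp_rot: [-3.141, -0.001, 1.659]
wrist_force: [-0.0, 0.5, -1.3]
grip_width: 0.0447
```

Emit:
play_rows:
  increments: [-1,0,0,0,0,-1,0,0,0,0,-1,0,0,0,0]

```text
clock: 37.1
tool_pos: [0.6037, -0.1032, 0.1954]
tcp_rot: [-3.142, -0.0, 1.663]
wrist_force: [0.2, -0.6, -1.9]
grip_width: 0.0449
```

```bash
python3 to.py .607 -.108 .0513 95.2;python3 - <<'E'
from h import *
for n in("side",):
    f=arm.grab_frame(n)[:,:,::-1]; c=f[50:250,230:430]
    cv2.imwrite(f"pics/{n}11.png",cv2.resize(c,None,fx=2.6,fy=2.6,interpolation=2))
E
```

```text
t 37.10 pos [ 0.6037 -0.1032  0.1954] yaw 95.3 w 44.9 | turn 0.1 then shift cm [-0.51  0.28 14.41] | noturn shift [-0.51  0.28 14.41]
```

View pics/side11.png

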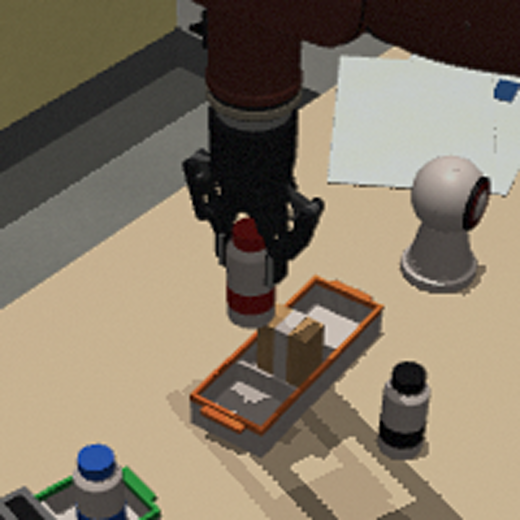

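The red bottle (crop 250,285) is above the orange tray's left end compartment. I'm correcting by about 5 mm and lowering.

Emit:
play_rows:
  increments: [-1,-0.5,0.3,2,0,-1,0,0,3,0,-1,0,0,3,0,-1,0,0,2.5,0,-1,0,0,1.7,0,-1,0,0,1,0,-1,0,0,0.5,0,-1,0,0,0.2,0]

```text
clock: 37.82
tool_pos: [0.6073, -0.1087, 0.056]
tcp_rot: [-3.141, -0.0, 1.662]
wrist_force: [-0.0, 0.3, -0.6]
grip_width: 0.0449
```

Emit:
play_rows:
  increments: [-1,0,0,0,0,-1,0,0,0.1,0,-1,0,0,0.1,0,-1,0,0,0.1,0,-1,0,0,0.1,0,-1,0,0,0,0,-1,0,0,0,0]

```text
clock: 38.4
tool_pos: [0.6074, -0.1092, 0.0524]
tcp_rot: [3.142, -0.0, 1.661]
wrist_force: [0.9, 0.3, -1.3]
grip_width: 0.045
```

Emit:
play_rows:
  increments: [-1,0,0,0.1,0,-1,0,0,0,0,-1,0,0,0,0]

```text
clock: 38.65
tool_pos: [0.6076, -0.1093, 0.0515]
tcp_rot: [3.141, 0.0, 1.661]
wrist_force: [0.9, -0.1, -0.9]
grip_width: 0.0451
```

Emit:
play_rows:
  increments: [-1,0,0,0.1,0,-1,0,0,0,0,-1,0,0,0,0]

```text
clock: 38.9
tool_pos: [0.6077, -0.1094, 0.0514]
tcp_rot: [3.141, 0.0, 1.661]
wrist_force: [-2.9, 0.0, 5.7]
grip_width: 0.0445
```

Emit:
play_rows:
  increments: [0.15,0,0,0,0,0.2,0,0,0,0,0.4,0,0,0,0,0.5,0,0,0,0,0.5,0,0,0,0,0.5,0,0,-1,0,0.5,0,0,-2.5,0,0.5,0,0,-3,0]

```text
clock: 39.57
tool_pos: [0.6055, -0.1086, 0.114]
tcp_rot: [-3.137, -0.002, 1.661]
wrist_force: [0.3, 0.2, 0.1]
grip_width: 0.0638
```

Emit:
play_rows:
  increments: [1,0,0,-3.5,0,1,0,0,-3,0,1,0,0,-3,0,1,0,-2.5,-1,0,1,0,-3,0,0,1,0,-3,0,0,1,0,-3,0,0,1,0,-3,0,0]

```text
clock: 40.23
tool_pos: [0.4617, -0.1222, 0.221]
tcp_rot: [3.141, 0.001, 1.661]
wrist_force: [0.7, -0.3, 0.2]
grip_width: 0.0856
```

Emit:
play_rows:
  increments: [1,0,-3,0,0,1,0,0,0,0,1,0,0,0,0,1,0,0,0,0]

```text
clock: 40.57
tool_pos: [0.4338, -0.1252, 0.2214]
tcp_rot: [3.139, 0.001, 1.661]
wrist_force: [-0.2, 0.1, 0.7]
grip_width: 0.0854
```

```bash
python3 - <<'E'
from h import *
for n in("side","top"):
    f=arm.grab_frame(n); c=f[80:400,120:460] if n=="side" else f[160:310,130:530]
    cv2.imwrite(f"pics/{n}12.png",cv2.resize(c[:,:,::-1],None,fx=1.8,fy=1.8,interpolation=2))
    if n=="top":
        for k,roi in(("red",(330,180,450,240)),("yellow",(205,175,315,240)),("blue",(205,175,315,240))):
            for b in blobs(mask(f,k,110,60),roi,40)[0]: print(k,b[0],plane("top",b[1],.104)[:2].round(4))
print(arm.get_obs()["clock"])
E
```

```text
red 137 [ 0.6047 -0.1091]
yellow 152 [0.6424 0.2486]
blue 118 [0.6135 0.0986]
40.6667
```

View pics/side12.png

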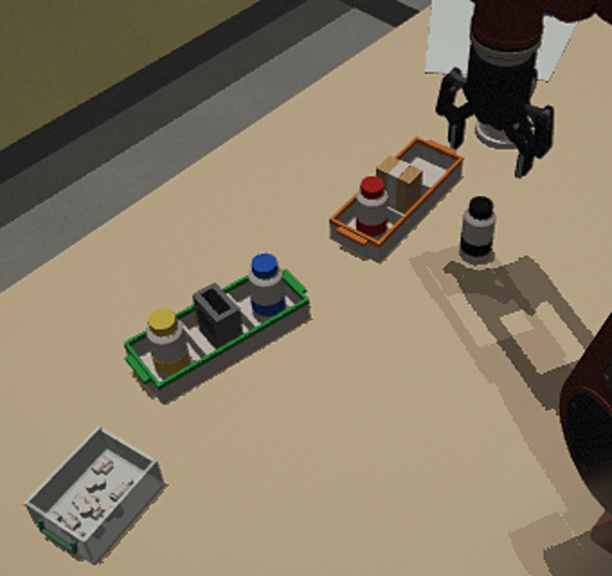

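View pics/top12.png

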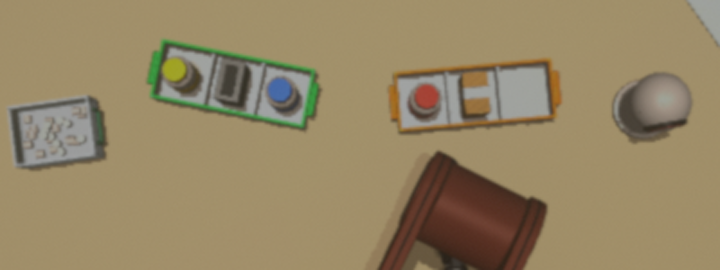

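Both kits are complete and upright. Top crop: yellow (175,70), cartridge (232,82) and blue (280,92) in the green tray; red (425,97) and the carton (475,93) in the orange tray. The tub, scanner and black bottle look unmoved, and the arm touches nothing.

```bash
python3 -c "
from station import arm
print(arm.job_done())"
```

```text
the job is handed in; nothing more can be done
None
```

Both service kits are made up and the job is handed in, at about 41 s of the 134 s allowed.

- **Green tray:** the cartridge is in the middle compartment, with the blue bottle in the -y end and the yellow bottle in the +y end.
- **Orange tray:** the carton is in the middle compartment, with the red bottle in the +y end.

I placed the items in the order they were listed. Each was lowered in 1 mm steps until it touched the floor, and the contact force read about 4 to 6 N.

- **Last checks:** the final top and side pictures show everything upright in its own compartment. The bottle caps measured within 3 mm of where the gripper set them down.
- **Bystanders:** the tub, scanner and black bottle look undisturbed. I judged that by eye and did not re-measure their positions.
- **Disagreement:** early on, the side-view cap positions were 4 to 5 mm off the top-view ones in x. The slack in the grips and compartments covered this. No check failed.

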